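Clear the offcuts from the slanted work board

TASK

With the scraper block from the tool tray, sweep the three loose plywood offcuts down the slanted board and over its lower edge into the catch trough: hold the block flat on their mat to wipe, keep the gripper itself off the offcuts, and do not disturb the finished window-frame panel on the neighbouring mat or the tin. When all three offcuts lie in the trough, stand the block back in its tool tray, rubber sole down, and let go.

Things in the scene. Friction and masses are not known exactly. Their poses are not given: they have to be found in the camera images.
- stand: Fixed slanted board of light wood on a dark stand, turned sideways: its low edge to the robot's right, its high edge to the left. Origin: desk level, straight below the middle of the low edge; z up, x level towards the high edge, y along the low edge. The top surface begins 85 mm above the desk at x 0 and rises at 25 degrees along +x for 260 mm of slope; 370 mm wide.
- trough_in (a point): Middle of the inner floor of the plywood catch trough that is fixed along the board's low edge (8 mm above the desk, at x = -53 mm of the stand). Inside, the trough is 94 mm across (stand x = -100 to -6 mm) and 354 mm long; its walls end 45 mm above the desk, the one under the board's edge 70 mm.
- offcut_mat: Dark grey grippy cutting mat, 230 (up the slope) x 170 x 3 mm, fixed on the half of the board nearer to the robot or on the farther half; the offcuts lie on it. Origin: centre of its underside, 130 mm of slope above the board's low edge, 90 mm to one side (y) of the board's middle. x points up the slope, y across it, z square out of the board. A like mat on the other half holds the panel.
- offcut_l: Loose L-shaped plywood offcut, 9 mm thick, 12 g: a leg 75 x 20 mm along its y (from x = -20 to 0 mm) with a foot 22 mm wide (x = 0 to 20 mm) at its -y end. Origin: centre of its 40 x 75 mm outline, underside; z out of the flat face. Lies lowest on the mat at the start, its leg roughly across the slope.
- offcut_strip: Loose straight plywood offcut, 20 (x) x 90 (y) x 9 mm, 13 g. Origin: centre of its underside. Lies in the middle of the mat's slope at the start, roughly across the slope.
- offcut_tri: Loose triangular plywood offcut, equal sides of 62 mm, 9 mm thick, 12 g. Origin: its centroid, underside (corners 36 mm from it, one of them towards -x). Lies highest on the mat at the start, that corner pointing roughly down the slope.
- panel: Finished loose plywood window-frame panel, 130 (x) x 110 (y) x 9 mm with two rectangular openings, bars 20 mm wide, 60 g. Origin: centre of its underside. Lies on the other mat of the board; to be left where it is.
- scraper: Loose scraper block, about 0.22 kg: sole 140 mm long (its x) x 48 mm wide (its y) x 18 mm high, rubber below and aluminium above, with a light wooden grip rib on top, 104 mm long (x), 24 mm thick (y), from 18 to 60 mm above the sole's underside. Origin: centre of the underside; z up through the rib. Its long side wipes.
- tool_tray: Fixed dark wooden tool tray, open at the top, outside 210 (x) x 110 (y) x 18 mm, walls and floor 5 mm, on the desk beyond the high edge of the board or beyond the trough; the scraper stands in it lengthwise. Origin: centre of its underside; z up.
- tin: Closed metal tin, 124 x 89 x 57 mm, on the desk at the other end of the board from the tool tray; to be left where it is. Origin: centre of its underside.
Things that resemble listed ones, but are neither listed nor needed, are in the scene too. What is shaped like the scraper but blue or pink is not meant.

How it is judged:
By the outcome, as a careful person would: the job done as asked, in the order asked, and still so for the second after the job is handed in, with the robot touching nothing.
It also fails if it takes over 61 s, if anything falls off the work surface, if the arm or the gripper's body presses on something with over 40 N, if the wrist force passes 120 N, or if a joint passes its speed limit or range.

ROBOT

A 6-joint arm with a two-finger parallel gripper is mounted at the origin on the work surface. World frame = base frame: x ahead of the robot, y to its left, z up, the work surface at z = 0. Lengths are in m, angles in rad, forces in N, time in s.
With the tool pointing down it reaches from about 0.225 to 0.875 m from the base axis. Payload 3.4 kg.
Tool frame: the origin (TCP) lies at the very end of the fingers, on their centre line; the grasp point (between the pads) lies 19 mm behind it (manip.tcp_to_grasp is the distance from the TCP to the grasp point, in m); z points along the fingers, y is the line along which they close (so a half turn about z gives the same grasp; the last joint's range is limited). The gripper opens to 85 mm and grips with 20 to 120 N. Pads are 22 mm wide; open, the fingers measure 114 mm over their backs; the gripper's body (76 mm by 85 mm) begins 54 mm behind the grasp point. The pads swing forward as they close: fully open they stand 13 mm farther back than shut.
Start: joints at [-1.288, 0.276, 1.505, -0, 1.361, -0.121], TCP at [0.226, -0.529, 0.231] pointing down, gripper open.
Joint ranges: [-2.89, 2.89], [-0.75, 2.08], [0.22, 2.7], [-1.18, 4.32], [0.11, 2.71], [-2.7, 2.7]. Speed limits (rad/s): [2.57, 2.57, 3.14, 3.14, 3.14, 3.14].

INTERFACE

Orientations are given as a unit quaternion [w, x, y, z].
In Python, from rig import status, get_image, job, manip gives the robot as it stands.
- The arm moves only by the tool apply_moves, never from a script. Its arguments are lists of equal length, an entry for each row: "xyz": the shift along the tool's x, y, z each as a share of 0.3 m, from -1 to 1, a list of three; "rot": the turn, a rotation vector about the tool's x, y, z each as a share of 60 degrees, from -1 to 1, a list of three; "hand": the opening, from -1 (shut) to 1 (fully open). A call has 1 to 8 rows; each row shifts and turns the commanded pose from where the row before left it, along the tool's axes as they then stand; what a row does not reach is not made up. A row lasts 1/8 s, in which the tool goes at most 62.5 mm and 10.7 degrees, less where a joint would pass 70% of its speed; a pose out of reach is approached as far as the arm can. A call with a number of a shift or a turn outside -1 to 1 is refused whole. A call with a gripper value outside its range is refused whole. The fingers move at their own pace and stop on an object; "force" is the grip in N (left out, the last holds). Time passes only in rows, so rows that do not move let the fingers close. It gives the time, the measured TCP pose, the force, the opening and the grip force at its end, in the units of the state.
- status.get_state(): the state, without advancing time (a new reading comes with each control period).
- get_image(name): name is "scene" or "top" or "wrist"; returns a dict with "pixels" (480x640x3 uint8, red, green, blue), "fovy" (degrees; the focal length in pixels is half the picture's height over the tangent of half this angle, whatever the lens; pixels are square), "cx", "cy" (the principal point, pixels), "origin" and "orientation" of the camera in the world; the wrist camera has in their place "tool_from_camera" (4x4, takes a point from camera to tool coordinates, whose origin is the TCP and whose axes are the flange's). Camera axes: x right, y down, z forward; pixel columns grow to the right and rows downward; lengths in m; the calibration is good to about 2 mm. A picture is of the moment at which its call begins: read the wrist's pose just before it. There is no depth.
- job.sign_off(): hands the job in; it is judged then, once.
The state is a dict: "clock": time; "qpos": joint angles; "qd": joint speeds; "effort": joint torques, N m; "position": TCP position; "ee_rot": TCP orientation; "contact_force": force on the tool from outside, world axes, zero at the start; "moment": the same for the moment, N m; "width": finger opening in m; "gripper_force": force on a finger pad.
Only numpy, scipy, OpenCV 4.12 (cv2) and the standard library are available. Lean on these libraries where they do the work, as an engineer would, in place of code of your own. Each camera call takes 0.05 s, during which the arm holds its last target. There are 200 camera calls.

## Working session

There is one attempt and no reset: what is moved stays moved. The work goes in short steps, Python scripts to look and compute and a tool call to move; the robot and the scene stay as the last step left them, time stands still between calls to the robot, and variables do not carry over. Pictures are saved under pics/ and viewed, at most 10 in all, crops included, and the job is handed in when it is done.

Besides the shell and the picture viewer there is one more tool, called after "Call:" as name(argument=value, ...), one argument or row to a line, values as JSON. apply_moves: Moves the arm, as the interface text tells. Its arguments: {"type":"object","properties":{"xyz":{"type":"array","items":{"type":"array","items":{"type":"number","minimum":-1,"maximum":1}}},"rot":{"type":"array","items":{"type":"array","items":{"type":"number","minimum":-1,"maximum":1}}},"hand":{"type":"array","items":{"type":"number"}},"force":{"type":"number"}},"required":["xyz","rot","hand"]}

```bash
ls; mkdir -p pics; python3 - <<'E'
from rig import status,get_image,manip
import cv2,numpy as np,pickle
print(status.get_state()); print(manip.tcp_to_grasp)
for n in("scene","top"):
    d=get_image(n); cv2.imwrite(f"pics/{n}0.png",d["pixels"][:,:,::-1]); print({k:v for k,v in d.items() if k!="pixels"}); pickle.dump(d,open(n+"0.pkl","wb"))
E
```

```text
pics
{'clock': 0.0, 'qpos': array([-1.28797935e+00,  2.76617449e-01,  1.50615369e+00,  5.16395496e-06,
        1.36069139e+00, -1.21032028e-01]), 'qd': array([ 0.00179837, -0.00058934, -0.00072118,  0.00080534,  0.00068932,
       -0.00033349]), 'effort': array([ 2.66341303e-04, -4.16776514e+01, -2.45807737e+01,  6.59116768e-05,
        1.09564973e-02, -1.37407167e-05]), 'position': array([ 0.22578213, -0.52823661,  0.23041872]), 'ee_rot': array([-9.32084829e-04,  9.79682104e-01,  2.00554485e-01, -7.30305635e-05]), 'contact_force': array([-0.43433146,  0.63412968, -0.79354368]), 'moment': array([ 0.05657305, -0.03933341,  0.01287025]), 'gripper_force': 0.0, 'width': 0.08528488529642662}
0.0187
{'fovy': 53.610845184819304, 'cx': 324.3786040157189, 'cy': 230.70257060394795, 'origin': array([1.15566138, 0.03208388, 1.09135992]), 'orientation': array([-0.20522923,  0.69445885,  0.66052244, -0.1982876 ])}
{'fovy': 51.807066183755886, 'cx': 320.3249041498533, 'cy': 243.51259060846792, 'origin': array([0.43118276, 0.05866051, 1.044309  ]), 'orientation': array([-0.0418931 ,  0.71228906, -0.69859107,  0.0534769 ])}
```

View pics/top0.png

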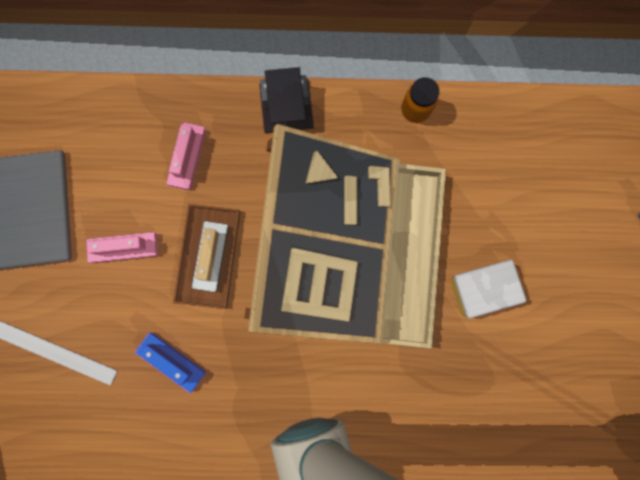

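View pics/scene0.png

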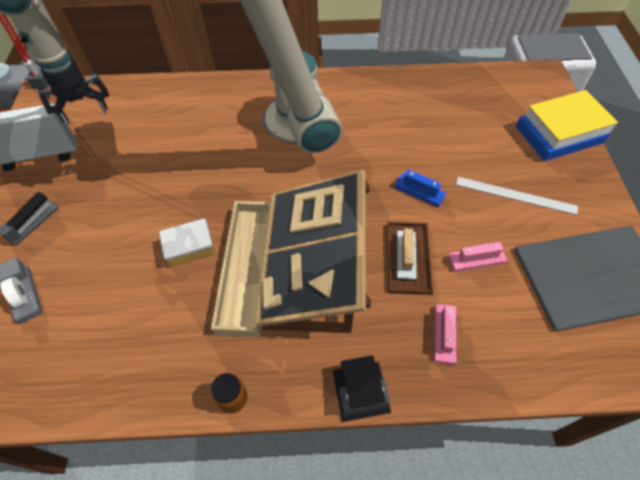

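```bash
python3 - <<'E'
import cv2
t=cv2.imread("pics/top0.png");c=t[115:355,170:450]
cv2.imwrite("pics/c1.png",cv2.resize(c,None,fx=2.5,fy=2.5,interpolation=cv2.INTER_CUBIC))
E
```

```text
(no output)
```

View pics/c1.png

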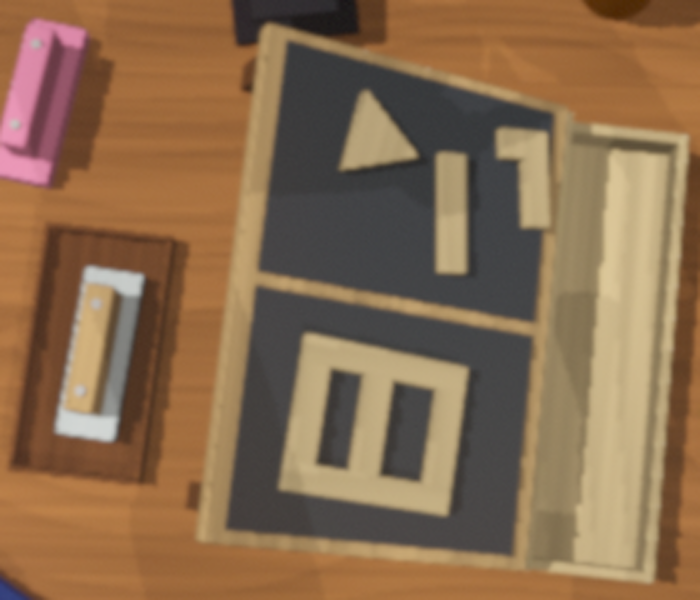

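```bash
cat > h.py <<'E'
import numpy as np,pickle
from scipy.spatial.transform import Rotation as R
from scipy.optimize import least_squares
def q(o): return R.from_quat(np.r_[o[1:],o[0]])
def cam(d): return (480/2/np.tan(np.radians(d["fovy"])/2),d["cx"],d["cy"],np.array(d["origin"]),q(d["orientation"]))
def proj(d,P):
    f,cx,cy,o,r=cam(d); c=r.inv().apply(np.atleast_2d(P)-o); return np.c_[f*c[:,0]/c[:,2]+cx,f*c[:,1]/c[:,2]+cy]
def ray(d,uv):
    f,cx,cy,o,r=cam(d); uv=np.atleast_2d(uv).astype(float); return o,r.apply(np.c_[(uv[:,0]-cx)/f,(uv[:,1]-cy)/f,np.ones(len(uv))])
def onplane(d,uv,p0,n):
    o,v=ray(d,uv); return o+v*((p0-o)@n/(v@n))[:,None]
a=np.radians(25); ca,sa=np.cos(a),np.sin(a)
def S(s,y,h): return np.array([s*ca-h*sa,y,.085+s*sa+h*ca])   # slope coords -> stand
def W(p,P): return R.from_euler('z',p[2]).apply(P)+[p[0],p[1],0]
def rect(p,d,uv,z,L,Wd):  # fit
    P=np.array([[L,Wd],[L,-Wd],[-L,-Wd],[-L,Wd]])/2
    return np.c_[P,np.full(4,z)]
E
python3 - <<'E'
from h import *
d=pickle.load(open("top0.pkl","rb"))
c=lambda l:np.array(l)/2.5+[170,115]-.3
mod=[S(.260,-.185,0),S(0,-.185,0),S(0,.185,0),S(.26,.185,0)]
pix=[(265,25),(573,110),(523,568),(199,541)]
for y0,l in((-.09,[(287,40),(555,107),(536,320),(261,273)]),(.09,[(256,289),(532,337),(516,555),(227,528)])):
    mod+=[S(.245,y0-.085,.003),S(.015,y0-.085,.003),S(.015,y0+.085,.003),S(.245,y0+.085,.003)]; pix+=l
mod=np.array(mod);pix=c(pix)
f=least_squares(lambda p:(proj(d,W(p,mod))-pix).ravel(),[.5,-.05,1.5],loss='soft_l1')
print("stand",f.x,"deg",np.degrees(f.x[2]));print((proj(d,W(f.x,mod))-pix).round(1).tolist())
p=f.x; np.save("stand.npy",p); Rz=R.from_euler('z',p[2])
n=Rz.apply([-sa,0,ca]); 
def slope(l,h):
    P=onplane(d,c(l),W(p,S(0,0,h)),n); Q=Rz.inv().apply(P-[p[0],p[1],0])-S(0,0,h); return np.c_[Q[:,0]*ca+Q[:,2]*sa,Q[:,1]]
for nm,l in(("tri",[(367,89),(419,157),(339,171)]),("strip",[(436,151),(468,152),(468,274),(435,273)]),("L",[(497,128),(547,130),(551,229),(521,227),(519,158),(498,159)]),("panel",[(303,333),(470,365),(449,516),(278,490)])):
    print(nm,(slope(l,.012)*1000).round(0).tolist())
for nm,l,z,L,Wd in(("tray",[(48,225),(177,238),(143,481),(10,468)],.018,.21,.11),("rib",[(88,283),(122,287),(101,413),(66,408)],.065,.104,.024),("sole",[(86,267),(145,272),(116,442),(56,436)],.023,.14,.048)):
    P=np.array([[L,Wd,0],[L,-Wd,0],[-L,-Wd,0],[-L,Wd,0]])/2+[0,0,z]
    g=least_squares(lambda p:(proj(d,W(p,P))-c(l)).ravel(),[.45,.25,0])
    print(nm,g.x,np.degrees(g.x[2]),g.fun.round(1))
E
```

```text
stand [ 0.55660407 -0.09052266  1.4806658 ] deg 84.83590143751846
[[1.2, -1.3], [-1.8, -1.9], [1.3, 1.0], [1.3, 0.8], [0.1, -0.3], [-0.4, 2.1], [-0.6, 0.9], [-1.0, -0.8], [0.3, -1.6], [0.6, -0.8], [-1.2, 0.4], [-0.2, 0.9]]
tri [[182.0, -151.0], [134.0, -110.0], [197.0, -86.0]]
strip [[121.0, -118.0], [94.0, -123.0], [83.0, -30.0], [111.0, -26.0]]
L [[71.0, -147.0], [26.0, -156.0], [14.0, -78.0], [41.0, -75.0], [49.0, -128.0], [67.0, -123.0]]
panel [[210.0, 34.0], [74.0, 37.0], [79.0, 150.0], [215.0, 144.0]]
tray [ 0.54140285  0.27719775 -0.09290397] -5.323005397076117 [-0.2 -1.6  0.1 -1.   0.1  1.6 -0.   0.8]
rib [ 0.53948065  0.26768283 -0.11829352] -6.777719607325905 [ 0.9 -0.7 -0.8 -0.6 -1.   0.5  0.9  0.8]
sole [ 0.53903618  0.27099866 -0.11834708] -6.780788418000344 [ 0.1  0.  -0.7  1.2 -0.1 -0.2  0.7 -1. ]
```

```bash
cat >> h.py <<'E'
def go(pos,Rt,note=""):
    from rig import status
    s=status.get_state(); r=q(s["ee_rot"]); 
    dv=np.array(pos)-s["position"]
    print(note,"t",round(s["clock"],2),"pos",s["position"].round(4),"q",s["qpos"].round(2),"F",s["contact_force"].round(1),"w",round(s["width"],4))
    print("  rot share",((r.inv()*Rt).as_rotvec(degrees=True)/60).round(3),"xyz now-frame",(r.inv().apply(dv)/.3).round(4),"xyz after-rot frame",(Rt.inv().apply(dv)/.3).round(4))
def down(ang): # tool down, x axis at ang deg
    t=np.radians(ang); return R.from_matrix(np.c_[[np.cos(t),np.sin(t),0],[np.sin(t),-np.cos(t),0],[0,0,-1]])
E
python3 -c "
from h import *
go([.539,.27,.30],down(-6.8))"
```

```text
t 0.1 pos [ 0.2258 -0.5283  0.2305] q [-1.29  0.28  1.51  0.    1.36 -0.12] F [-0.8  0.2  0.1] w 0.0855
  rot share [-0.002  0.     0.499] xyz now-frame [ 2.0057 -2.0372 -0.2279] xyz after-rot frame [ 0.7216 -2.766  -0.2316]
```

Call:
apply_moves(
  xyz=[
    [0,0,-0.077],
    [0,0,-0.077],
    [0,0,-0.077],
    [0.045,-0.173,0],
    [0.045,-0.173,0],
    [0.045,-0.173,0],
    [0.045,-0.173,0],
    [0.045,-0.173,0],
  ],
  rot=[
    [0,0,0.166],
    [0,0,0.166],
    [0,0,0.167],
    [0,0,0],
    [0,0,0],
    [0,0,0],
    [0,0,0],
    [0,0,0],
  ],
  hand=[1,1,1,1,1,1,1,1],
  force=70,
)

```text
clock: 1.1
position: [0.3239, -0.2773, 0.3003]
ee_rot: [-0.0, 0.998, -0.06, 0.0]
contact_force: [1.4, 0.1, 0.3]
width: 0.0856
gripper_force: 0.0
```

Call:
apply_moves(
  xyz=[
    [0.045,-0.173,0],
    [0.045,-0.173,0],
    [0.045,-0.173,0],
    [0.045,-0.173,0],
    [0.045,-0.173,0],
    [0.045,-0.173,0],
    [0.045,-0.173,0],
    [0.045,-0.173,0],
  ],
  rot=[
    [0,0,0],
    [0,0,0],
    [0,0,0],
    [0,0,0],
    [0,0,0],
    [0,0,0],
    [0,0,0],
    [0,0,0],
  ],
  hand=[1,1,1,1,1,1,1,1],
)

```text
clock: 2.1
position: [0.4803, 0.1221, 0.3003]
ee_rot: [0.0, 0.998, -0.059, -0.0]
contact_force: [-0.4, -1.0, 0.3]
width: 0.0856
gripper_force: 0.0
```

```bash
python3 -c "
from h import *
go([.539,.27,.30],down(-6.8))"
```

```text
t 2.1 pos [0.4803 0.1221 0.3003] q [ 0.11  0.12  1.54 -0.    1.48  1.8 ] F [-0.4 -1.   0.3] w 0.0856
  rot share [0.001 0.    0.   ] xyz now-frame [ 0.1361 -0.5127  0.0006] xyz after-rot frame [ 0.1359 -0.5127  0.0009]
```

Call:
apply_moves(
  xyz=[
    [0.034,-0.128,0],
    [0.034,-0.128,0],
    [0.034,-0.128,0.05],
    [0.034,-0.128,0.1],
    [0,0,0],
    [0,0,0],
  ],
  rot=[
    [0,0,0],
    [0,0,0],
    [0,0,0],
    [0,0,0],
    [0,0,0],
    [0,0,0],
  ],
  hand=[1,1,1,1,1,1],
)

```text
clock: 2.85
position: [0.5385, 0.2676, 0.2554]
ee_rot: [0.001, 0.998, -0.059, -0.0]
contact_force: [-0.1, -0.1, -0.2]
width: 0.0855
gripper_force: 0.0
```

```bash
python3 - <<'E'
from h import *
from rig import status,get_image
import cv2
s=status.get_state(); d=get_image("wrist"); d["s"]=s; pickle.dump(d,open("w1.pkl","wb"))
cv2.imwrite("pics/w1.png",d["pixels"][:,:,::-1]); print(s["position"],d["tool_from_camera"],d["fovy"])
go([.539,.27,.25],down(-6.8))
E
```

```text
[0.53854415 0.26758184 0.25535506] [[-3.40287239e-04 -9.55105794e-01 -2.96264757e-01  7.58456730e-02]
 [ 9.99999586e-01 -5.75006326e-04  7.05128674e-04  1.28926254e-04]
 [-8.43826592e-04 -2.96264395e-01  9.55105594e-01 -1.43390773e-01]
 [ 0.00000000e+00  0.00000000e+00  0.00000000e+00  1.00000000e+00]] 61.886674153180074
 t 2.9 pos [0.5388 0.2673 0.2562] q [ 0.35  0.3   1.4  -0.    1.43  2.04] F [ 0.6 -0.1  0.1] w 0.0854
  rot share [ 0.    -0.001 -0.   ] xyz now-frame [-0.0004 -0.0089  0.0205] xyz after-rot frame [-0.0004 -0.0089  0.0205]
```

View pics/w1.png

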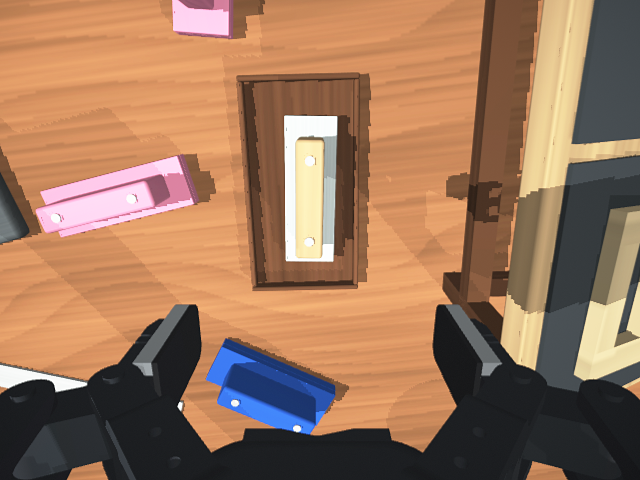

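```bash
cat >> h.py <<'E'
def wcam(d):
    T=np.array(d["tool_from_camera"]); r=q(d["s"]["ee_rot"]); e=dict(d)
    e["origin"]=d["s"]["position"]+r.apply(T[:3,3]); o=(r*R.from_matrix(T[:3,:3])).as_quat(); e["orientation"]=np.r_[o[3],o[:3]]; return e
E
python3 - <<'E'
from h import *
d=wcam(pickle.load(open("w1.pkl","rb")))
for nm,l,z,L,Wd in(("tray",[(237,74),(360,73),(358,288),(252,290)],.018,.21,.11),("rib",[(296,138),(324,138),(322,258),(296,258)],.065,.104,.024),("sole",[(285,116),(337,116),(333,262),(286,261)],.023,.14,.048)):
    P=np.array([[L,Wd,0],[L,-Wd,0],[-L,-Wd,0],[-L,Wd,0]])/2+[0,0,z]
    g=least_squares(lambda p:(proj(d,W(p,P))-l).ravel(),[.54,.27,0])
    print(nm,g.x,np.degrees(g.x[2]),g.fun.round(1))
E
```

```text
tray [ 0.54162007  0.28071818 -0.10145931] -5.8131904858952375 [-0.5  0.2  0.8 -1.1 -0.4  0.8  0.   0.5]
rib [ 0.54072468  0.27282185 -0.13163081] -7.541889608572485 [-0.8 -0.1  0.7  0.2  0.5  0.1 -0.4 -0.2]
sole [ 0.5391539   0.27293933 -0.13312804] -7.627674894252427 [-0.7 -0.3  0.6  0.5  0.4 -0.3 -0.3  0.1]
```

```bash
python3 -c "
from h import *
go([.540,.273,.027],down(-7.55))"
```

```text
t 2.9 pos [0.5388 0.2673 0.2562] q [ 0.35  0.3   1.4  -0.    1.43  2.04] F [ 0.6 -0.1  0.1] w 0.0854
  rot share [ 0.    -0.001  0.012] xyz now-frame [ 0.0013 -0.0196  0.7638] xyz after-rot frame [ 0.0015 -0.0193  0.7638]
```

Call:
apply_moves(
  xyz=[
    [0.0015,-0.0193,0.1],
    [0,0,0.18],
    [0,0,0.18],
    [0,0,0.18],
    [0,0,0.08],
    [0,0,0],
  ],
  rot=[
    [0,-0.001,0.012],
    [0,0,0],
    [0,0,0],
    [0,0,0],
    [0,0,0],
    [0,0,0],
  ],
  hand=[1,1,1,1,1,1],
)

```text
clock: 3.65
position: [0.5389, 0.2723, 0.0389]
ee_rot: [0.001, 0.998, -0.066, -0.002]
contact_force: [0.9, -0.1, -0.2]
width: 0.0854
gripper_force: 0.0
```

```bash
python3 -c "
from h import *
go([.540,.273,.027],down(-7.55))"
```

```text
t 3.65 pos [0.5389 0.2723 0.0389] q [0.35 0.48 1.7  0.   0.96 2.06] F [ 0.9 -0.1 -0.2] w 0.0854
  rot share [ 0.002  0.003 -0.001] xyz now-frame [ 0.0034 -0.0029  0.0396] xyz after-rot frame [ 0.0032 -0.0028  0.0396]
```

Call:
apply_moves(
  xyz=[
    [0.0033,-0.0028,0.04],
    [0,0,0],
    [0,0,0],
    [0,0,0],
    [0,0,0],
    [0,0,0],
    [0,0,0],
    [0,0,0],
  ],
  rot=[
    [0,0,0],
    [0,0,0],
    [0,0,0],
    [0,0,0],
    [0,0,0],
    [0,0,0],
    [0,0,0],
    [0,0,0],
  ],
  hand=[1,-1,-1,-1,-1,-1,-1,-1],
  force=70,
)

```text
clock: 4.65
position: [0.5414, 0.2746, 0.0283]
ee_rot: [-0.0, 0.998, -0.066, 0.0]
contact_force: [-0.4, -0.9, 5.9]
width: 0.023
gripper_force: 69.5
```

```bash
python3 -c "
from h import *
go([.540,.273,.027],down(-7.55))"
```

```text
t 4.65 pos [0.5414 0.2746 0.0283] q [0.35 0.5  1.71 0.   0.94 2.06] F [-0.4 -0.9  5.9] w 0.023
  rot share [-0.    -0.     0.001] xyz now-frame [-0.0038  0.006   0.0042] xyz after-rot frame [-0.0038  0.006   0.0042]
```

```bash
cat >> h.py <<'E'
p=np.load("stand.npy"); Rz=R.from_euler('z',p[2])
_xs=Rz.apply([ca,0,sa]);_ys=Rz.apply([0,1,0]);_n=Rz.apply([-sa,0,ca])
RT=R.from_matrix(np.c_[-_ys,-_xs,-_n])
def tcp(s,y,h): return W(p,S(s,y,h+.0263))   # h: sole above mat
E
python3 -c "
from h import *
print(tcp(.23,-.091,.08),tcp(.23,-.091,0))
go([.5414,.2746,.20],down(-7.55))
go(tcp(.23,-.091,.08),RT)"
```

```text
[0.66195348 0.06414927 0.27854272] [0.66499662 0.0978215  0.20603809]
 t 4.65 pos [0.5414 0.2746 0.0283] q [0.35 0.5  1.71 0.   0.94 2.06] F [-0.4 -0.9  5.9] w 0.023
  rot share [-0.    -0.     0.001] xyz now-frame [ 2.000e-04 -2.000e-04 -5.724e-01] xyz after-rot frame [ 1.000e-04  1.000e-04 -5.724e-01]
 t 4.65 pos [0.5414 0.2746 0.0283] q [0.35 0.5  1.71 0.   0.94 2.06] F [-0.4 -0.9  5.9] w 0.023
  rot share [ 0.416 -0.009 -0.039] xyz now-frame [ 0.4904  0.6426 -0.8345] xyz after-rot frame [ 0.4635  0.2479 -1.0361]
```

Call:
apply_moves(
  xyz=[
    [0,0,-0.06],
    [0,0,-0.16],
    [0,0,-0.2],
    [0,0,-0.2],
    [0,0,-0.2],
    [0,0,0],
    [0,0,0],
    [0,0,0],
  ],
  rot=[
    [0,0,0],
    [0,0,0],
    [0,0,0],
    [0,0,0],
    [0,0,0],
    [0.139,-0.003,-0.013],
    [0.139,-0.003,-0.013],
    [0.139,-0.003,-0.013],
  ],
  hand=[-1,-1,-1,-1,-1,-1,-1,-1],
)

```text
clock: 5.65
position: [0.5404, 0.2743, 0.2731]
ee_rot: [-0.218, 0.975, -0.043, 0.009]
contact_force: [-0.2, -0.4, -3.5]
width: 0.023
gripper_force: 69.4
```

```bash
python3 -c "
from h import *
go(tcp(.23,-.091,.08),RT)"
```

```text
t 5.65 pos [0.5404 0.2743 0.2731] q [0.09 0.22 1.56 0.45 1.3  1.64] F [-0.2 -0.4 -3.5] w 0.023
  rot share [-0.004  0.002  0.   ] xyz now-frame [ 0.4657  0.5907 -0.299 ] xyz after-rot frame [ 0.4666  0.5915 -0.2959]
```

Call:
apply_moves(
  xyz=[
    [0,0,-0.15],
    [0,0,-0.148],
    [0.093,0.118,0],
    [0.093,0.118,0],
    [0.093,0.118,0],
    [0.093,0.118,0],
    [0.093,0.118,0],
    [0,0,0],
  ],
  rot=[
    [0,0,0],
    [-0.004,0.002,0],
    [0,0,0],
    [0,0,0],
    [0,0,0],
    [0,0,0],
    [0,0,0],
    [0,0,0],
  ],
  hand=[-1,-1,-1,-1,-1,-1,-1,-1],
)

```text
clock: 6.65
position: [0.663, 0.0608, 0.2761]
ee_rot: [-0.214, 0.976, -0.047, 0.008]
contact_force: [-0.0, 0.9, -2.8]
width: 0.0228
gripper_force: 69.7
```

```bash
python3 - <<'E'
from h import *
from rig import status,get_image
import cv2
s=status.get_state(); d=get_image("wrist"); d["s"]=s; pickle.dump(d,open("w2.pkl","wb"))
cv2.imwrite("pics/w2.png",d["pixels"][:,:,::-1])
go(tcp(.23,-.091,.01),RT)
E
```

```text
t 6.7 pos [0.6621 0.0628 0.2777] q [-0.24  0.39  1.3   0.43  1.53  1.39] F [-0.5  1.7 -2.8] w 0.0232
  rot share [ 0.004  0.003 -0.004] xyz now-frame [-2.000e-04 -6.100e-03  2.326e-01] xyz after-rot frame [-0.0009 -0.0052  0.2326]
```

View pics/w2.png

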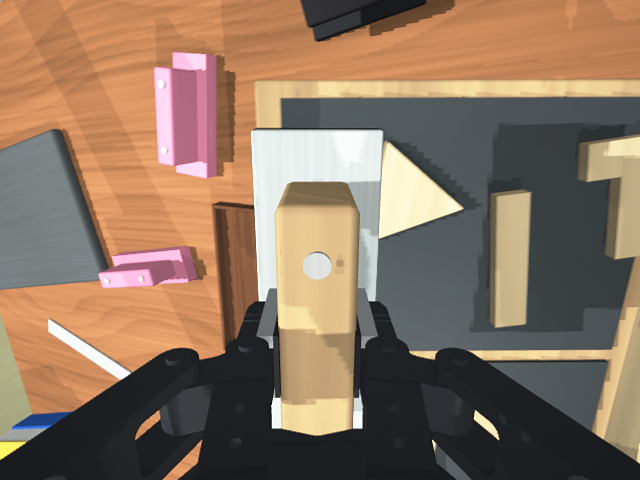

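```bash
python3 - <<'E'
from h import *
d=wcam(pickle.load(open("w2.pkl","rb")))
def slope(l,h):
    P=onplane(d,l,W(p,S(0,0,h)),_n); Q=Rz.inv().apply(P-[p[0],p[1],0])-S(0,0,h); return (1000*np.c_[Q[:,0]*ca+Q[:,2]*sa,Q[:,1]]).round(0).tolist()
print("board corner(260,-185)",slope([(257,80)],0)); print("mat (245,-175), y=-5",slope([(282,98),(420,352),(600,350)],.003))
print("tri",slope([(386,141),(465,209)],.012)); print("strip",slope([(495,192),(530,190),(526,324),(492,327)],.012));print("L",slope([(578,143),(608,258)],.012))
E
```

```text
Traceback (most recent call last):
NameError: name '_n' is not defined
```

```bash
sed -i 's/_xs/XS/g;s/_ys/YS/g;s/_n\b/NN/g' h.py; python3 - <<'E'
from h import *
d=wcam(pickle.load(open("w2.pkl","rb")))
def slope(l,h):
    P=onplane(d,l,W(p,S(0,0,h)),NN); Q=Rz.inv().apply(P-[p[0],p[1],0])-S(0,0,h); return (1000*np.c_[Q[:,0]*ca+Q[:,2]*sa,Q[:,1]]).round(0).tolist()
print("board corner(260,-185)",slope([(257,80)],0)); print("mat (245,-175), y=-5",slope([(282,98),(420,352),(600,350)],.003))
print("tri",slope([(386,141),(465,209)],.012)); print("strip",slope([(495,192),(530,190),(526,324),(492,327)],.012));print("L",slope([(578,143),(608,258)],.012))
go(tcp(.23,-.091,.01),RT)
E
```

```text
board corner(260,-185) [[260.0, -185.0]]
mat (245,-175), y=-5 [[245.0, -174.0], [153.0, -3.0], [25.0, -3.0]]
tri [[185.0, -150.0], [135.0, -109.0]]
strip [[118.0, -120.0], [97.0, -121.0], [86.0, -30.0], [109.0, -28.0]]
L [[73.0, -148.0], [41.0, -77.0]]
 t 6.7 pos [0.6621 0.0628 0.2777] q [-0.24  0.39  1.3   0.43  1.53  1.39] F [-0.5  1.7 -2.8] w 0.0232
  rot share [ 0.004  0.003 -0.004] xyz now-frame [-2.000e-04 -6.100e-03  2.326e-01] xyz after-rot frame [-0.0009 -0.0052  0.2326]
```

Call:
apply_moves(
  xyz=[
    [0.006,-0.006,0.1],
    [0,0,0.1],
    [0,0,0.033],
    [0,0,0],
  ],
  rot=[
    [0.004,0.003,-0.004],
    [0,0,0],
    [0,0,0],
    [0,0,0],
  ],
  hand=[-1,-1,-1,-1],
)

```text
clock: 7.2
position: [0.6664, 0.0958, 0.2178]
ee_rot: [-0.216, 0.975, -0.042, 0.011]
contact_force: [0.2, 0.8, -2.2]
width: 0.0232
gripper_force: 69.9
```

```bash
python3 -c "
from h import *
go(tcp(.23,-.093,0),RT)"
```

```text
t 7.2 pos [0.6664 0.0958 0.2178] q [-0.19  0.42  1.4   0.44  1.38  1.36] F [ 0.2  0.8 -2.2] w 0.0232
  rot share [-0.001 -0.002  0.005] xyz now-frame [0.0013 0.0109 0.0382] xyz after-rot frame [0.0014 0.0109 0.0382]
```

Call:
apply_moves(
  xyz=[
    [0.001,0.0,0.02],
    [0,0,0.014],
    [0,0,0.006],
    [0,0,0],
  ],
  rot=[
    [-0.001,-0.002,0.005],
    [0,0,0],
    [0,0,0],
    [0,0,0],
  ],
  hand=[-1,-1,-1,-1],
)

```text
clock: 7.7
position: [0.6678, 0.0998, 0.2069]
ee_rot: [-0.216, 0.975, -0.045, 0.01]
contact_force: [-0.2, 0.2, -2.7]
width: 0.0232
gripper_force: 69.9
```

```bash
python3 -c "
from h import *
go(tcp(.23,-.093,0),RT)"
```

```text
t 7.7 pos [0.6678 0.0998 0.2069] q [-0.19  0.43  1.41  0.44  1.36  1.37] F [-0.2  0.2 -2.7] w 0.0232
  rot share [ 0.001 -0.002 -0.001] xyz now-frame [-0.002   0.0081 -0.0005] xyz after-rot frame [-0.002   0.0081 -0.0005]
```

Call:
apply_moves(
  xyz=[
    [0,0,0.006],
    [0,0,0],
  ],
  rot=[
    [0,0,0],
    [0,0,0],
  ],
  hand=[-1,-1],
)

```text
clock: 7.95
position: [0.6681, 0.0999, 0.2067]
ee_rot: [-0.216, 0.975, -0.045, 0.011]
contact_force: [-3.1, -3.9, 5.5]
width: 0.023
gripper_force: 70.8
```

Call:
apply_moves(
  xyz=[
    [0,0,0.004],
    [0,0,0],
  ],
  rot=[
    [0,0,0],
    [0,0,0],
  ],
  hand=[-1,-1],
)

```text
clock: 8.2
position: [0.6681, 0.1, 0.2067]
ee_rot: [-0.215, 0.975, -0.045, 0.012]
contact_force: [-4.1, -5.8, 9.7]
width: 0.0231
gripper_force: 72.0
```

Call:
apply_moves(
  xyz=[
    [-0.001,0.02,0],
    [0,0.035,0],
    [0,0.035,0],
    [0,0.035,0],
    [0,0.035,0],
    [0,0.035,0],
  ],
  rot=[
    [0,0,0],
    [0,0,0],
    [0,0,0],
    [0,0,0],
    [0,0,0],
    [0,0,0],
  ],
  hand=[-1,-1,-1,-1,-1,-1],
)

```text
clock: 8.95
position: [0.6651, 0.0502, 0.1835]
ee_rot: [-0.218, 0.975, -0.045, 0.014]
contact_force: [1.2, 0.5, 11.9]
width: 0.0231
gripper_force: 71.5
```

```bash
python3 -c "
from h import *
go(tcp(.016,-.093,0),RT)"
```

```text
t 8.95 pos [0.6651 0.0502 0.1835] q [-0.27  0.45  1.45  0.45  1.34  1.27] F [ 1.2  0.5 11.9] w 0.0231
  rot share [-0.005 -0.008 -0.   ] xyz now-frame [-0.0078  0.5382 -0.0039] xyz after-rot frame [-0.0078  0.5382 -0.0012]
```

Call:
apply_moves(
  xyz=[
    [-0.001,0.035,0],
    [-0.001,0.035,0],
    [-0.001,0.035,0],
    [-0.001,0.035,0],
    [-0.001,0.035,0],
    [0,0.035,0],
    [0,0.035,0],
    [0,0,0],
  ],
  rot=[
    [0,0,0],
    [0,0,0],
    [0,0,0],
    [0,0,0],
    [0,0,0],
    [0,0,0],
    [0,0,0],
    [0,0,0],
  ],
  hand=[-1,-1,-1,-1,-1,-1,-1,-1],
)

```text
clock: 9.95
position: [0.6575, -0.0175, 0.1517]
ee_rot: [-0.217, 0.975, -0.045, 0.013]
contact_force: [0.6, -0.4, 10.0]
width: 0.0232
gripper_force: 71.5
```

```bash
python3 - <<'E'
from h import *
from rig import get_image
import cv2
go(tcp(.016,-.093,0),RT)
a=get_image("wrist")["pixels"];b=get_image("scene")["pixels"][150:360,190:400]
a=cv2.resize(a,(440,330));b=cv2.resize(b,(330,330))
cv2.imwrite("pics/m1.png",np.hstack([a,b])[:,:,::-1])
E
```

```text
t 9.95 pos [ 0.6575 -0.0175  0.1517] q [-0.37  0.48  1.47  0.44  1.33  1.16] F [ 0.6 -0.4 10. ] w 0.0232
  rot share [-0.002 -0.007 -0.001] xyz now-frame [-0.0026  0.2877 -0.0021] xyz after-rot frame [-0.0029  0.2877 -0.0014]
```

View pics/m1.png

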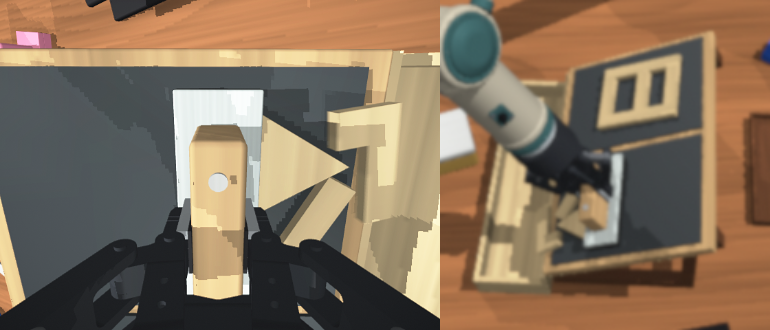

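Call:
apply_moves(
  xyz=[
    [0,0.03,0],
    [0,0.035,0],
    [0,0.035,0],
    [0,0.035,0],
    [0,0.035,0],
    [0,0,0],
  ],
  rot=[
    [0,0,0],
    [0,0,0],
    [0,0,0],
    [0,0,0],
    [0,0,0],
    [0,0,0],
  ],
  hand=[-1,-1,-1,-1,-1,-1],
)

```text
clock: 10.8
position: [0.6532, -0.0638, 0.13]
ee_rot: [-0.217, 0.975, -0.045, 0.013]
contact_force: [0.3, -0.9, 10.4]
width: 0.0232
gripper_force: 71.5
```

```bash
python3 - <<'E'
from h import *
from rig import get_image
import cv2
go(tcp(.016,-.093,0),RT)
a=get_image("wrist")["pixels"];b=get_image("scene")["pixels"][150:360,190:400]
a=cv2.resize(a,(440,330));b=cv2.resize(b,(330,330))
cv2.imwrite("pics/m2.png",np.hstack([a,b])[:,:,::-1])
E
```

```text
t 10.8 pos [ 0.6532 -0.0638  0.13  ] q [-0.43  0.51  1.48  0.43  1.33  1.09] F [ 0.3 -0.9 10.4] w 0.0232
  rot share [-0.002 -0.007 -0.001] xyz now-frame [-0.0026  0.1169 -0.0016] xyz after-rot frame [-0.0027  0.1169 -0.0014]
```

View pics/m2.png

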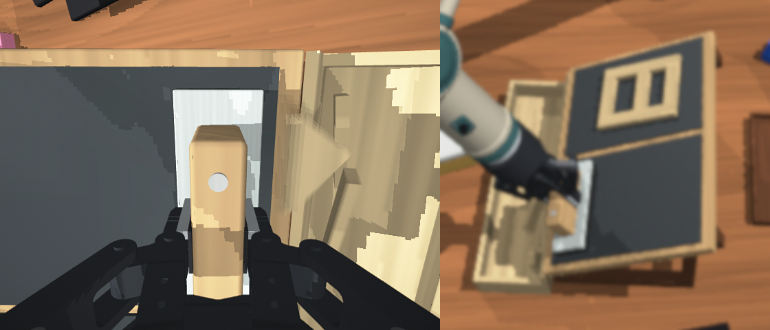

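Call:
apply_moves(
  xyz=[
    [0,0.035,0],
    [0,0.035,-0.002],
    [0,0.035,-0.002],
    [0,0.02,0],
    [0,0,0],
  ],
  rot=[
    [0,0,0],
    [0,0,0],
    [0,0,0],
    [0,0,0],
    [0,0,0],
  ],
  hand=[-1,-1,-1,-1,-1],
)

```text
clock: 11.52
position: [0.6491, -0.0979, 0.114]
ee_rot: [-0.217, 0.975, -0.045, 0.012]
contact_force: [-0.3, 0.4, 5.7]
width: 0.0233
gripper_force: 71.0
```

```bash
python3 - <<'E'
from h import *
from rig import get_image
import cv2
go(tcp(.016,-.093,0),RT)
a=get_image("wrist")["pixels"];b=get_image("scene")["pixels"][150:360,190:400]
a=cv2.resize(a,(440,330));b=cv2.resize(b,(330,330))
cv2.imwrite("pics/m3.png",np.hstack([a,b])[:,:,::-1])
E
```

```text
t 11.53 pos [ 0.6491 -0.0979  0.114 ] q [-0.48  0.54  1.47  0.42  1.33  1.04] F [-0.3  0.4  5.7] w 0.0233
  rot share [-0.001 -0.005 -0.001] xyz now-frame [ 0.0008 -0.0095 -0.0015] xyz after-rot frame [ 0.0009 -0.0095 -0.0015]
```

View pics/m3.png

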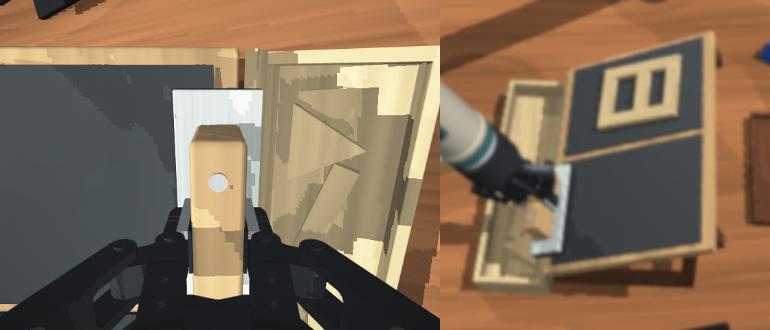

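Call:
apply_moves(
  xyz=[
    [0,0,-0.1],
    [0,0,-0.18],
    [0,0,-0.1],
    [0,-0.18,0],
    [0,-0.18,0],
    [0,-0.18,0],
    [0,-0.18,0],
    [0,0,0],
  ],
  rot=[
    [0,0,0],
    [0,0,0],
    [0,0,0],
    [0,0,0],
    [0,0,0],
    [0,0,0],
    [0,0,0],
    [0,0,0],
  ],
  hand=[-1,-1,-1,-1,-1,-1,-1,-1],
)

```text
clock: 12.62
position: [0.6616, 0.0531, 0.3094]
ee_rot: [-0.217, 0.975, -0.042, 0.012]
contact_force: [-1.0, -0.4, -2.8]
width: 0.023
gripper_force: 69.9
```

```bash
python3 - <<'E'
from h import *
from rig import get_image
import cv2
go([.5425,.2807,.25],down(-5.8))
a=get_image("top")["pixels"][115:355,230:470];b=get_image("scene")["pixels"][170:370,190:390]
a=cv2.resize(a,(400,400));b=cv2.resize(b,(400,400))
cv2.imwrite("pics/m4.png",np.hstack([a,b])[:,:,::-1])
E
```

```text
t 12.62 pos [0.6616 0.0531 0.3094] q [-0.26  0.38  1.24  0.43  1.59  1.39] F [-1.  -0.4 -2.8] w 0.023
  rot share [-0.418 -0.002  0.015] xyz now-frame [-0.4627 -0.5706  0.4824] xyz after-rot frame [-0.4718 -0.7145  0.1978]
```

View pics/m4.png

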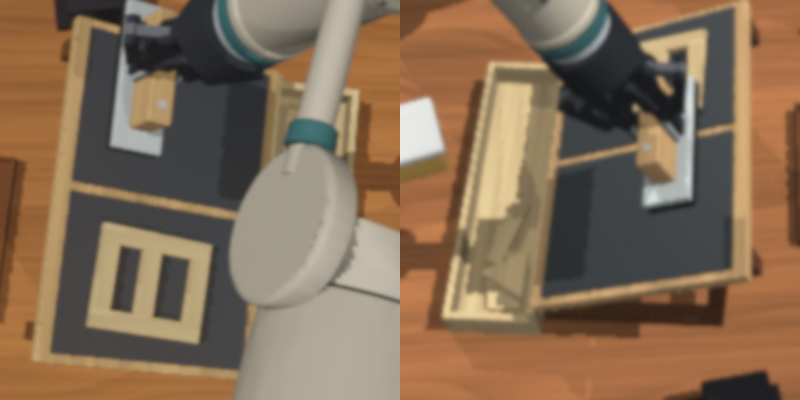

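Call:
apply_moves(
  xyz=[
    [-0.093,-0.114,0],
    [-0.093,-0.114,0],
    [-0.093,-0.114,0],
    [-0.093,-0.114,0],
    [-0.093,-0.114,0],
    [0,0,0.04],
    [0,0,0.06],
    [0,0,0.08],
  ],
  rot=[
    [0,0,0],
    [0,0,0],
    [0,0,0],
    [0,0,0],
    [0,0,0],
    [-0.139,0,0.005],
    [-0.139,0,0.005],
    [-0.139,0,0.005],
  ],
  hand=[-1,-1,-1,-1,-1,-1,-1,-1],
)

```text
clock: 13.72
position: [0.5384, 0.2287, 0.3266]
ee_rot: [0.002, 0.998, -0.055, -0.001]
contact_force: [0.7, 0.0, -4.0]
width: 0.0231
gripper_force: 70.0
```

```bash
python3 -c "
from h import *
go([.5425,.2807,.06],down(-5.8))"
```

```text
t 13.72 pos [0.5384 0.2287 0.3266] q [ 0.29  0.26  1.3  -0.    1.59  1.97] F [ 0.7  0.  -4. ] w 0.0231
  rot share [ 0.005  0.001 -0.008] xyz now-frame [-0.0046 -0.1783  0.8877] xyz after-rot frame [-0.004  -0.1739  0.8886]
```

Call:
apply_moves(
  xyz=[
    [-0.004,-0.174,0],
    [0,0,0.15],
    [0,0,0.2],
    [0,0,0.2],
    [0,0,0.17],
    [0,0,0],
  ],
  rot=[
    [0.005,0.001,-0.008],
    [0,0,0],
    [0,0,0],
    [0,0,0],
    [0,0,0],
    [0,0,0],
  ],
  hand=[-1,-1,-1,-1,-1,-1],
)

```text
clock: 14.48
position: [0.5383, 0.2801, 0.1055]
ee_rot: [0.0, 0.999, -0.05, -0.006]
contact_force: [-0.5, 0.3, -2.7]
width: 0.0232
gripper_force: 70.0
```

```bash
python3 -c "
from h import *
go([.5425,.2807,.03],down(-5.8))"
```

```text
t 14.47 pos [0.5383 0.2801 0.1055] q [0.36 0.42 1.61 0.01 1.12 2.03] F [-0.5  0.3 -2.7] w 0.0232
  rot share [0.001 0.012 0.   ] xyz now-frame [ 0.0169 -0.0038  0.2516] xyz after-rot frame [ 0.0137 -0.0035  0.2518]
```

Call:
apply_moves(
  xyz=[
    [0.009,-0.0035,0.12],
    [0,0,0.08],
    [0,0,0.025],
    [0,0,0],
  ],
  rot=[
    [0,0.006,0],
    [0,0,0],
    [0,0,0],
    [0,0,0],
  ],
  hand=[-1,-1,-1,-1],
)

```text
clock: 14.98
position: [0.5461, 0.2838, 0.0447]
ee_rot: [-0.002, 0.999, -0.05, 0.004]
contact_force: [0.4, 0.7, -1.4]
width: 0.0233
gripper_force: 70.4
```

```bash
python3 -c "
from h import *
go([.5425,.2807,.0285],down(-5.8))"
```

```text
t 14.97 pos [0.5461 0.2838 0.0447] q [0.37 0.48 1.68 0.   0.97 2.03] F [ 0.4  0.7 -1.4] w 0.0233
  rot share [-0.005 -0.006  0.002] xyz now-frame [-0.0114  0.0116  0.0537] xyz after-rot frame [-0.011   0.0114  0.0538]
```

Call:
apply_moves(
  xyz=[
    [0,0,0],
    [-0.004,0.004,0.025],
    [0,0,0.015],
    [0,0,0.008],
    [0,0,0],
  ],
  rot=[
    [0,0,0],
    [0,0,0],
    [0,0,0],
    [0,0,0],
    [0,0,0],
  ],
  hand=[-1,-1,-1,-1,-1],
)

```text
clock: 15.6
position: [0.5435, 0.2827, 0.0288]
ee_rot: [-0.002, 0.999, -0.049, 0.002]
contact_force: [-0.5, -0.7, -2.3]
width: 0.0232
gripper_force: 70.3
```

```bash
python3 -c "
from h import *
go([.5425,.2807,.0285],down(-5.8))"
```

```text
t 15.6 pos [0.5435 0.2827 0.0288] q [0.37 0.5  1.7  0.   0.94 2.03] F [-0.5 -0.7 -2.3] w 0.0232
  rot share [-0.004 -0.004  0.002] xyz now-frame [-0.0025  0.0068  0.0008] xyz after-rot frame [-0.0025  0.0068  0.0008]
```

Call:
apply_moves(
  xyz=[
    [0,0,0.003],
    [0,0,0.003],
    [0,0,0],
  ],
  rot=[
    [0,0,0],
    [-0.002,-0.002,0],
    [0,0,0],
  ],
  hand=[-1,-1,-1],
)

```text
clock: 15.98
position: [0.5438, 0.2828, 0.0283]
ee_rot: [-0.001, 0.999, -0.049, 0.002]
contact_force: [-1.4, -0.7, 5.5]
width: 0.023
gripper_force: 71.3
```

Call:
apply_moves(
  xyz=[
    [0,0,-0.003],
    [0,0,0],
    [0,0,0],
    [0,0,0],
    [0,0,0],
    [0,0,0],
  ],
  rot=[
    [0,0,0],
    [0,0,0],
    [0,0,0],
    [0,0,0],
    [0,0,0],
    [0,0,0],
  ],
  hand=[-1,1,1,1,1,1],
)

```text
clock: 16.73
position: [0.5437, 0.2827, 0.028]
ee_rot: [-0.001, 0.999, -0.049, 0.002]
contact_force: [-0.4, 0.4, -0.4]
width: 0.0857
gripper_force: 0.0
```

Call:
apply_moves(
  xyz=[
    [0,0,-0.05],
    [0,0,-0.12],
    [0,0,-0.2],
    [0,0,-0.2],
    [0,0,-0.2],
    [-0.2,0,0],
    [-0.2,0,0],
    [-0.1,0,0],
  ],
  rot=[
    [0,0,0],
    [0,0,0],
    [0,0,0],
    [0,0,0],
    [0,0,0],
    [0,0,0],
    [0,0,0],
    [0,0,0],
  ],
  hand=[1,1,1,1,1,1,1,1],
)

```text
clock: 17.73
position: [0.3905, 0.2969, 0.2601]
ee_rot: [-0.001, 0.999, -0.049, 0.002]
contact_force: [0.7, 0.3, 0.0]
width: 0.0854
gripper_force: 0.0
```

```bash
python3 - <<'E'
from h import *
from rig import get_image
import cv2
go([.5425,.2807,.0285],down(-5.8))
a=get_image("top")["pixels"][100:355,160:540]
cv2.imwrite("pics/m5.png",cv2.resize(a,None,fx=2.1,fy=2.1,interpolation=cv2.INTER_CUBIC)[:,:,::-1])
E
```

```text
t 17.73 pos [0.3905 0.2969 0.2601] q [0.51 0.13 1.63 0.   1.38 2.18] F [0.7 0.3 0. ] w 0.0854
  rot share [-0.003 -0.003  0.003] xyz now-frame [0.5069 0.0066 0.7737] xyz after-rot frame [0.5095 0.0025 0.772 ]
```

View pics/m5.png

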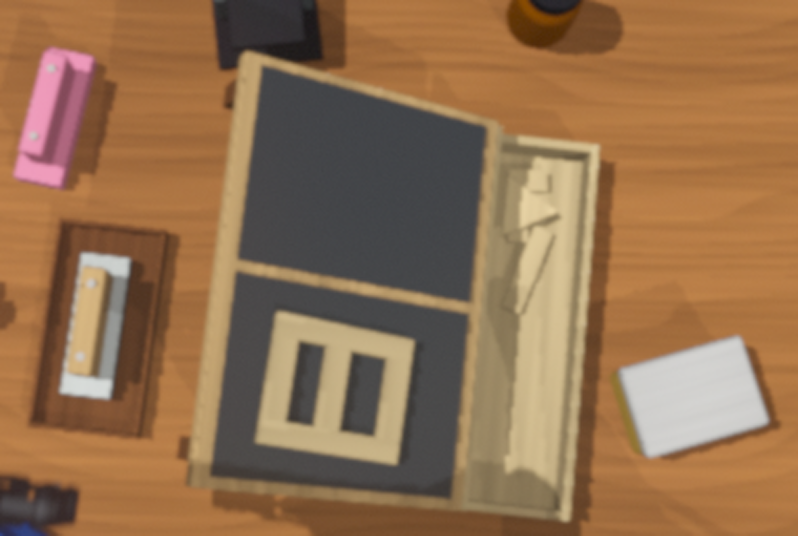

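```bash
python3 -c "
from rig import job
print(job.sign_off())"
```

```text
the job is handed in; nothing more can be done
None
```

The job is handed in at about 18 s on the robot's clock. The last picture shows all three offcuts in the trough, the scraper block standing released in its tray, and the panel and tin where they were.

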